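# Pack the travelling kit case and shut it

### The arm

A 7-joint arm with a two-finger parallel gripper is mounted at the origin on a cart in front of the work surface, level with it; the furniture and walls round the work are solid. World frame = base frame: x ahead of the robot, y to its left, z up, the work surface at z = 0. Lengths are in m, angles in rad, forces in N, time in s.
With the tool pointing down it reaches from about 0.425 to 0.875 m from the base axis. Payload 4.7 kg.
Tool frame: the origin (TCP) lies midway between the tips of the shut fingers; the grasp point (between the pads) lies 19 mm behind it; z points along the fingers, y is the line along which they close (so a half turn about z gives the same grasp; the last joint's range is limited). The gripper opens to 85 mm and grips with 20 to 120 N. Pads are 22 mm wide; open, the fingers measure 114 mm over their backs; the gripper's body (76 mm by 85 mm) begins 54 mm behind the grasp point. The pads swing forward as they close: fully open they stand 13 mm farther back than shut.
Start: joints at [-1.093, 0.321, -0.07, 1.45, 0.023, 1.371, -0.057], TCP at [0.291, 0.581, 0.231] pointing down, gripper open.
Joint ranges: [-2.86, 2.86], [-0.3, 2.09], [-1.38, 1.24], [0.06, 2.45], [-1.56, 4.7], [0.09, 2.05], [-2.69, 2.69]. Speed limits (rad/s): [2.57, 2.57, 3.14, 3.14, 3.14, 3.14, 3.14].

### API

Orientations are given as a rotation vector (axis times angle).
In Python, from station import manip, camrig gives the robot as it stands (manip), with the cameras (camrig).
- The arm moves only by the tool jog_arm, called after ">>>" by a JSON object that holds its "api" and its "payload". Schema: {"type":"object","properties":{"offsets":{"type":"array","items":{"type":"object","properties":{"ax":{"type":"number"},"ay":{"type":"number"},"az":{"type":"number"},"tx":{"type":"number"},"ty":{"type":"number"},"tz":{"type":"number"},"finger_gap":{"type":"number"}},"additionalProperties":false,"required":["finger_gap"]},"minItems":1,"maxItems":10},"grip_force":{"type":"number"},"only":{"type":"string"},"quiet":{"type":"boolean"},"lines":{"type":"string"}},"required":["offsets"],"additionalProperties":false}. offsets is a list of rows, 1 to 10 of them, each an object with the fields ax, ay, az (a rotation vector in rad), tx, ty, tz (the shift in m), finger_gap (the finger opening in m); a field left out counts as zero (the opening has to be given); each row is the pose to reach, as a shift and turn from the pose commanded when the call began, along the tool's axes at that moment; what a row does not reach only later rows make up. A row lasts 1/10 s, in which the tool goes at most 0.05 m and 0.15 rad, less where a joint would pass 70% of its speed; a pose out of reach is approached as far as the arm can. The fingers move at their own pace and stop on an object; grip_force is the grip in N (left out, the last holds). Time passes only in rows, so rows that do not move let the fingers close. The tool returns the time, the measured TCP pose, the force, the opening and the grip force at its end. only (a regular expression) keeps the lines of the reply that match it, lines (a string "A,B") keeps lines A to B, and quiet returns only ok. Input that does not fit is refused with a message, and nothing moves.
- manip.read_state(): the state, without advancing time (a new reading comes with each control period).
- camrig.snapshot(name): name is "side" or "top" or "wrist"; returns the picture (384x512x3 uint8, blue, green, red); there is no depth.
- camrig.calibration(name): a dict with "vfov" (degrees; the focal length in pixels is half the picture's height over the tangent of half this angle, whatever the lens; pixels are square), "cx", "cy" (the principal point, pixels), "k1" (the pictures are not rectified: a ray, as slopes to the right and down, at radius r is drawn at 1 + k1 r^2 times it, then the intrinsics apply), "R" (3x3) and "t" (3): a world point X has camera coordinates R X + t; the wrist camera has in their place "hand_eye" (4x4, takes a point from camera to tool coordinates, whose origin is the TCP and whose axes are the flange's). Camera axes: x right, y down, z forward; pixel columns grow to the right and rows downward; lengths in m; the calibration is good to about 2 mm. A picture is of the moment at which its call begins: read the wrist's pose just before it. calibration takes no time and is no camera call.
- manip.sign_off(): hands the job in; it is judged then, once.
The state is a dict: "t": time; "q": joint angles; "qvel": joint speeds; "joint_torque": joint torques, N m; "tool_pos": TCP position; "tcp_rot": TCP orientation; "ft_force": force on the tool from outside, world axes, zero at the start; "wrist_torque": the same for the moment, N m; "width": finger opening in m; "gripper_force": force on a finger pad.
Only numpy, scipy, OpenCV 4.12 (cv2) and the standard library are available. Lean on these libraries where they do the work, as an engineer would, in place of code of your own. Each camera call takes 0.05 s, during which the arm holds its last target. There are 200 camera calls.

### The job

Pack up the conservator's travelling kit: stand the two glass bottles that are just left of the open plywood case upright in the two empty foam cells of the case, one per cell (either bottle in either cell), setting them down without dropping or knocking them over. The stays keep the lid leaning over the cells while you do this; afterwards swing the lid fully shut, and leave the bottles already packed and the other things on the table as they are.

Things in the scene. Friction and masses are not known exactly. Their poses are not given: they have to be found in the camera images.
- kit_case: Plywood case, immovable; 132 (x) x 268 (y) mm, walls 6 mm thick, 58 mm high. Origin: centre of underside; -x front (robot side), +x hinge side, z up. Foam floor at z 10 mm. Along the hinge side a row of four 46 mm square cells (centres x +28, y +96, +32, -32, -96), foam partitions up to z 35: the outer two hold packed bottles. In front (x -60 to -9) a trough with a brush and tweezers up to z 23.
- case_lid (a joint): Lid angle, rad: 0 shut, grows opening; stays stop it at 1.41, so open it leans over the cells; starts at 1.34 to 1.40. Stiff hinge: stays where left, 2 to 4 N at the edge moves it. The lid is a plywood tray 132 x 268 mm, 66 mm deep, no catch or knob. To close, push its outside (big panel, facing away from the robot when open) towards the robot, then down. Shut, the case is 124 mm high.
- lid_hinge (a point): Middle of the lid's hinge line, which runs along the case's y at the top of the back wall: in the case frame x = +66, z = +58 mm. Axes as the case. Thin steel stays lie against both ends of the case; a wire carrying handle sticks out 20 mm from the right (-y) end, 28 mm above the table.
- lid_edge (a point): Point on the lid: middle of the outer front edge of its big panel, 132 mm from the hinge line along the lid and 66 mm out from the lid's rim plane. Shut, it lies at x = -66, z = +124 mm in the case frame; open, it is the highest edge, about 200 mm above the table.
- cell_2 (a point): Floor centre of an empty cell, 46 x 46 mm, 25 mm deep below the foam partitions; case frame x +28, y +32, z +10 mm. Axes as the case.
- cell_3 (a point): Floor centre of the other empty cell, 46 x 46 mm, 25 mm deep; case frame x +28, y -32, z +10 mm. Axes as the case.
- amber_bottle: Brown corked glass bottle with a pale label, to be packed; stands upright, 0.25 to 0.55 m left of the case's middle. 84 mm tall; round body of 35 mm diameter up to 58 mm, then a tapering shoulder and a narrow cork. About 75 g. Origin: centre of the underside; z up along the bottle.
- dropper_bottle: Brown glass dropper bottle with a pale label and black rubber bulb, to be packed; stands upright, 0.25 to 0.55 m left of the case's middle. 102 mm tall; round body of 33 mm diameter up to 56 mm, then a shoulder, a black collar of 24 mm to 77 mm and the 13 mm bulb. About 70 g. Origin: centre of the underside; z up along the bottle.
- packed_large: Brown corked bottle, 84 mm tall and 35 mm in diameter, already packed in one of the outer cells (leave alone). Origin: centre of the underside.
- packed_small: Brown corked bottle, 70 mm tall and 27 mm in diameter, already packed in the other outer cell (leave alone). Origin: centre of the underside.
- lamp_holder: Dark round lamp holder with a stub of flex, 42 mm in diameter and 69 mm tall, standing on the table (leave alone). Origin: centre of the underside.
- nozzle: Dark cast flanged nozzle, about 60 mm in each direction, lying on the table (leave alone). Origin: centre of the underside.
- magnifier: Magnifying glass with a dark handle, 71 x 166 mm and 17 mm high, lying flat on the table (leave alone). Origin: centre of the underside.

How it is judged:
On the way, in this order (a step that is already met when the one before it is completed fails the run):
1. both bottles from the table stand upright and released in the two empty cells, one in each, with the lid still open (((horizontal distance between amber_bottle and cell_2 below 0.014 m and z of amber_bottle in the frame of cell_2 between -0.006 and 0.006 m) or (horizontal distance between amber_bottle and cell_3 below 0.014 m and z of amber_bottle in the frame of cell_3 between -0.006 and 0.006 m)) and angle between each of amber_bottle, dropper_bottle's own z axis and vertical below 0.15 rad and ((horizontal distance between dropper_bottle and cell_2 below 0.014 m and z of dropper_bottle in the frame of cell_2 between -0.006 and 0.006 m) or (horizontal distance between dropper_bottle and cell_3 below 0.014 m and z of dropper_bottle in the frame of cell_3 between -0.006 and 0.006 m)) and contact force between the fingers and amber_bottle below 0.1 N and contact force between the fingers and dropper_bottle below 0.1 N and value of joint case_lid above 0.8 rad), for 0.2 s.
2. the lid is swung shut (value of joint case_lid below 0.05 rad), for 0.2 s.
At the end, for the whole second after the job is handed in: The lid is shut (within 0.05 rad, about 6 mm at its front edge); under it the two bottles stand upright (within 0.15 rad) on the floor of the two formerly empty cells, one in each (within 14 mm of the cell's centre and 6 mm of its floor), at rest; the packed bottles still stand in their cells (((horizontal distance between amber_bottle and cell_2 below 0.014 m and z of amber_bottle in the frame of cell_2 between -0.006 and 0.006 m) or (horizontal distance between amber_bottle and cell_3 below 0.014 m and z of amber_bottle in the frame of cell_3 between -0.006 and 0.006 m)) and angle between each of amber_bottle, dropper_bottle's own z axis and vertical below 0.15 rad and ((horizontal distance between dropper_bottle and cell_2 below 0.014 m and z of dropper_bottle in the frame of cell_2 between -0.006 and 0.006 m) or (horizontal distance between dropper_bottle and cell_3 below 0.014 m and z of dropper_bottle in the frame of cell_3 between -0.006 and 0.006 m)) and angle between each of packed_large, packed_small's own z axis and vertical below 0.3 rad and value of joint case_lid below 0.05 rad and linear speed of each of amber_bottle, dropper_bottle below 0.02 m/s); the robot touches nothing.
It fails at once if a bottle being packed is dropped or knocked over: it moves faster than 0.6 m/s (a free fall of about 2 cm) while the fingers do not hold it ((contact force between the fingers and amber_bottle below 0.05 N and linear speed of amber_bottle above 0.6 m/s) or (contact force between the fingers and dropper_bottle below 0.05 N and linear speed of dropper_bottle above 0.6 m/s)).
It fails at once if a bottle being packed is laid over: it leans more than 60 degrees (angle between any of amber_bottle, dropper_bottle's own z axis and vertical above 1.05 rad).
It fails at once if a packed bottle is pulled out or knocked over: it moves more than 25 mm or leans more than 0.5 rad (distance of any of packed_large, packed_small from where it was at the start of the episode above 0.025 m or angle between any of packed_large, packed_small's own z axis and vertical above 0.5 rad).
It fails at once if the lamp holder, the nozzle or the magnifying glass is pushed more than 30 mm (distance of any of lamp_holder, nozzle, magnifier from where it was at the start of the episode above 0.03 m).
It also fails if it takes over 72 s, if anything falls off the work surface, if the arm or the gripper's body presses on something with over 40 N, if the wrist force passes 120 N, or if a joint passes its speed limit or range.

## Working session

There is one attempt and no reset: what is moved stays moved. The work goes in short steps, Python scripts to look and compute and a tool call to move; the robot and the scene stay as the last step left them, time stands still between calls to the robot, and variables do not carry over. Pictures are saved under pics/ and viewed, at most 10 in all, crops included, and the job is handed in when it is done.

```bash
ls; mkdir -p pics; cat > h.py <<'E'
import numpy as np,cv2
from station import manip, camrig
from scipy.spatial.transform import Rotation as Ro
def K(c,h=384): return h/2/np.tan(np.radians(c["vfov"])/2)
def cam(name,st=None):
    c=camrig.calibration(name)
    if name=="wrist":
        st=st or manip.read_state()
        T=np.eye(4);T[:3,:3]=Ro.from_rotvec(st["tcp_rot"]).as_matrix();T[:3,3]=st["tool_pos"]
        M=T@np.array(c["hand_eye"]);R=M[:3,:3].T;t=-R@M[:3,3]
    else: R=np.array(c["R"]);t=np.array(c["t"])
    return c,R,t
def ray(cm,u,v):
    c,R,t=cm;f=K(c);d=np.array([(u-c["cx"])/f,(v-c["cy"])/f]);s=d.copy()
    for _ in range(30): s=d/(1+c["k1"]*(s@s))
    return -R.T@t,R.T@np.array([s[0],s[1],1])
def proj(cm,X):
    c,R,t=cm;p=R@np.array(X)+t;s=p[:2]/p[2];s=s*(1+c["k1"]*(s@s));return s*K(c)+[c["cx"],c["cy"]]
def plane(cm,u,v,z):
    o,d=ray(cm,u,v);return o+d*(z-o[2])/d[2]
def tri(obs):
    A=np.zeros((3,3));b=np.zeros(3);L=[]
    for cm,u,v in obs:
        o,d=ray(cm,u,v);d=d/np.linalg.norm(d);P=np.eye(3)-np.outer(d,d);A+=P;b+=P@o;L.append((o,d))
    X=np.linalg.solve(A,b);return X,[np.linalg.norm(np.cross(X-o,d)) for o,d in L]
E
python3 - <<'E'
from h import *
s=manip.read_state();print(s["t"],s["tool_pos"],s["tcp_rot"],s["width"])
for n in ["side","top","wrist"]:
    im=camrig.snapshot(n);cv2.imwrite(f"pics/{n}0.png",im)
    cm=cam(n);print(n,-cm[1].T@cm[2],cm[1][2],cm[0]["vfov"])
a=[cv2.imread(f"pics/{n}0.png") for n in("side","top")]
E
```

```text
pics
station.py
0.0 [0.29056808 0.58082795 0.23019802] [-7.21845947e-01 -3.05716205e+00  3.00926376e-03] 0.0850807619540316
side [-0.09618497  0.41608876  1.29916676] [ 0.45114312 -0.26056347 -0.85356697] 45.11262862543124
top [0.356939   0.06480874 1.23226252] [ 0.16560032  0.0164865  -0.98605513] 50.66830553411489
wrist [0.22395362 0.61474478 0.37361017] [ 0.26596879 -0.13655796 -0.9542602 ] 58.85847808706479
```

View pics/side0.png

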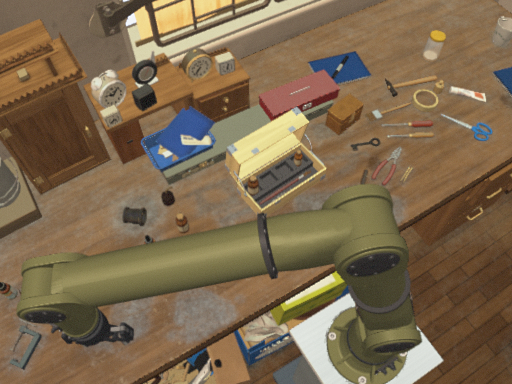

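View pics/top0.png

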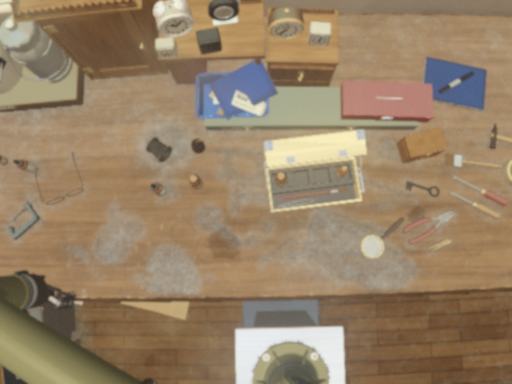

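Side view: case around (275,165) with its lid open, two upright bottles (182,222) and partly hidden (148,240). Top view: bottles near (195,181) and (158,188), case (315,175), with boxes close behind it. I'll enlarge both.

```bash
python3 - <<'E'
from h import *
t=cv2.imread("pics/top0.png");s=cv2.imread("pics/side0.png")
a=cv2.resize(t[110:222,135:385],(750,336),interpolation=cv2.INTER_CUBIC)
b=cv2.resize(s[105:215,135:345][:, :],(496,260),interpolation=cv2.INTER_CUBIC)
b2=cv2.resize(s[200:260,115:200],(254,180),interpolation=cv2.INTER_CUBIC)
c=np.zeros((598,750,3),np.uint8);c[:336]=a;c[338:598,:496]=b;c[338:518,496:]=b2
cv2.imwrite("pics/c1.png",c)
E
```

```text
(no output)
```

View pics/c1.png

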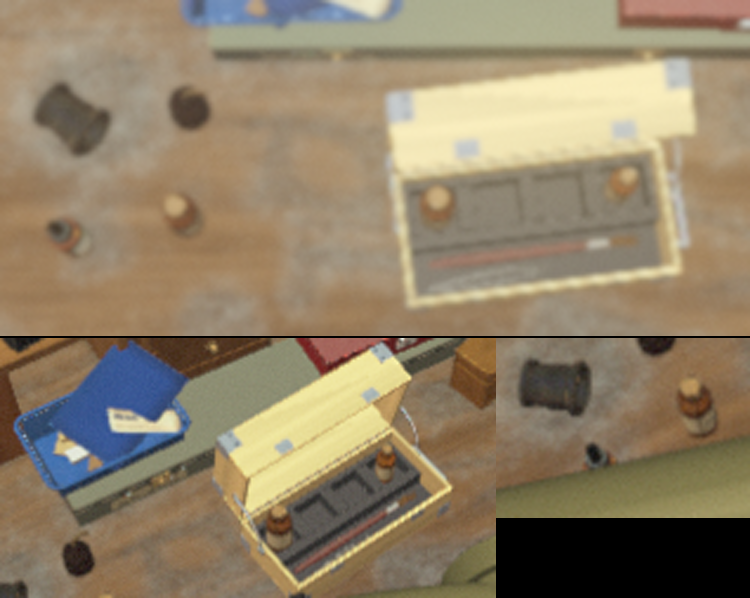

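Crop (x3, origin 135,110 of top): amber cork top about crop (178,203), dropper bulb (62,230); case front rim corners at about (408,305) and (681,272); the cells sit between the two packed bottles. Lamp holder (190,108) and nozzle (72,118) lie behind the bottles. Rough positions next.

```bash
python3 - <<'E'
from h import *
c=cam("top")
def P(x,y,z): return plane(c,135+x/3,110+y/3,z).round(4)
print("amber cork",P(178,203,.084),"dropper bulb",P(62,230,.102))
a=P(408,305,.058);b=P(681,272,.058);print("front corners",a,b,np.linalg.norm(a-b),"yaw",np.arctan2(-(a-b)[0],(a-b)[1]))
print("packed",P(437,195,.094),P(626,176,.08))
print("cells",P(497,205,.010),P(557,196,.010))
print("lamp",P(192,105,.069),"nozzle",P(72,115,.05),"boxedge",P(450,52,.0),P(450,52,.05))
# desired
s=manip.read_state();print(s["q"]);R=Ro.from_rotvec(s["tcp_rot"]).as_matrix();print(R.round(3));print(np.array(camrig.calibration("wrist")["hand_eye"]).round(3))
E
```

```text
amber cork [0.5895 0.2647 0.084 ] dropper bulb [0.5624 0.3733 0.102 ]
front corners [0.4884 0.0446 0.058 ] [ 0.5142 -0.2229  0.058 ] 0.2687413068361467 yaw 0.09615119069455891
packed [0.5891 0.0148 0.094 ] [ 0.6065 -0.1698  0.08  ]
cells [ 0.5943 -0.0499  0.01  ] [ 0.6023 -0.1118  0.01  ]
lamp [0.6915 0.254  0.069 ] nozzle [0.6903 0.38   0.05  ] boxedge [ 0.762  -0.0079  0.    ] [ 0.7456 -0.0049  0.05  ]
[-1.09290031  0.32163916 -0.07009303  1.4514109   0.02261557  1.37077752
 -0.05690418]
[[-0.894  0.447 -0.001]
 [ 0.447  0.894 -0.001]
 [-0.    -0.001 -1.   ]]
[[-0.001 -0.954 -0.299  0.075]
 [ 1.    -0.    -0.002  0.   ]
 [ 0.002 -0.299  0.954 -0.143]
 [ 0.     0.     0.     1.   ]]
```

```bash
cat >> h.py <<'E'
YAW=0.096
def Rt(a,yaw=YAW):
    x=np.array([-np.cos(yaw),-np.sin(yaw),0]);y=np.array([-np.sin(yaw),np.cos(yaw),0])
    return Ro.from_matrix(np.c_[x,y,[0,0,-1]])*Ro.from_rotvec([0,-a,0])   # tilt about tool y
def need(pos,R):
    s=manip.read_state();R0=Ro.from_rotvec(s["tcp_rot"])
    r=(R0.inv()*R).as_rotvec();d=R0.inv().apply(np.array(pos)-s["tool_pos"])
    print("t",round(s["t"],2),"rot",r.round(3),np.linalg.norm(r).round(2),"d",d.round(4),np.linalg.norm(d).round(3))
E
python3 - <<'E'
from h import *
print(Rt(.5).as_matrix().round(2))
need([.45,.32,.22],Rt(.5))
E
```

```text
[[-0.87 -0.1   0.48]
 [-0.08  1.    0.05]
 [-0.48  0.   -0.88]]
t 0.15 rot [-0.141 -0.487 -0.548] 0.75 d [-0.2593 -0.1621  0.0107] 0.306
```

>>> {"api": "jog_arm", "payload": {"offsets": [{"ax": -0.141,"ay": -0.487,"az": -0.548,"tx": -0.26,"ty": -0.162,"tz": 0.01,"finger_gap": 0.085},{"ax": -0.141,"ay": -0.487,"az": -0.548,"tx": -0.26,"ty": -0.162,"tz": 0.01,"finger_gap": 0.085},{"ax": -0.141,"ay": -0.487,"az": -0.548,"tx": -0.26,"ty": -0.162,"tz": 0.01,"finger_gap": 0.085},{"ax": -0.141,"ay": -0.487,"az": -0.548,"tx": -0.26,"ty": -0.162,"tz": 0.01,"finger_gap": 0.085},{"ax": -0.141,"ay": -0.487,"az": -0.548,"tx": -0.26,"ty": -0.162,"tz": 0.01,"finger_gap": 0.085},{"ax": -0.141,"ay": -0.487,"az": -0.548,"tx": -0.26,"ty": -0.162,"tz": 0.01,"finger_gap": 0.085},{"ax": -0.141,"ay": -0.487,"az": -0.548,"tx": -0.26,"ty": -0.162,"tz": 0.01,"finger_gap": 0.085},{"ax": -0.141,"ay": -0.487,"az": -0.548,"tx": -0.26,"ty": -0.162,"tz": 0.01,"finger_gap": 0.085},{"ax": -0.141,"ay": -0.487,"az": -0.548,"tx": -0.26,"ty": -0.162,"tz": 0.01,"finger_gap": 0.085},{"ax": -0.141,"ay": -0.487,"az": -0.548,"tx": -0.26,"ty": -0.162,"tz": 0.01,"finger_gap": 0.085}], "grip_force": 40}}

```text
t: 1.15
tool_pos: [0.4502, 0.3222, 0.2215]
tcp_rot: [-0.13, 2.638, 0.035]
ft_force: [-0.2, -0.3, -0.1]
width: 0.0853
gripper_force: 0.0
```

```bash
python3 - <<'E'
from h import *
w=camrig.snapshot("wrist");s=camrig.snapshot("side");t=camrig.snapshot("top")
for n,i in zip("wst",(w,s,t)): cv2.imwrite(f"pics/{n}1.png",i)
c=np.zeros((384,800,3),np.uint8);c[:,:512]=w
c[:220,512:]=cv2.resize(s[190:250,130:208],(288,220),interpolation=cv2.INTER_CUBIC)
cv2.imwrite("pics/c2.png",c)
E
```

```text
(no output)
```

View pics/c2.png

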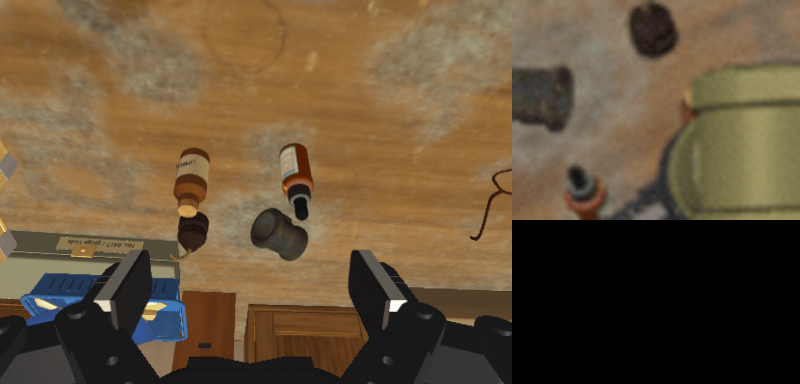

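Wrist view (upside down): amber with base near-edge at (192,149), cork (187,212); dropper base (294,145), bulb (303,212), both upright. The lamp holder and nozzle are beyond. I'll triangulate with the top picture.

```bash
python3 - <<'E'
from h import *
w=cam("wrist");t=cam("top")
print("cork",tri([(w,187,213),(t,135+178/3,110+203/3)]))
print("bulb",tri([(w,304,214),(t,135+62/3,110+230/3)]))
for n,u,v,D in(("amber",193,149,.035),("drop",294,145,.033)):
    p=plane(w,u,v,0);o=-w[1].T@w[2];d=(p-o)[:2];d/=np.linalg.norm(d);print(n,"base centre",p[:2]+d*D/2)
# body width check at z=.03
for n,(u1,u2,v) in dict(amber=(175,209,185),drop=(281,313,180)).items():
    a=plane(w,u1,v,.04);b=plane(w,u2,v,.04);print(n,a.round(4),b.round(4),np.linalg.norm(a-b))
im=cv2.imread("pics/w1.png");hsv=cv2.cvtColor(im,cv2.COLOR_BGR2HSV)
for n,(x0,x1) in dict(amber=(170,215),drop=(275,318)).items():
    print(n,[ [int(v) for v in im[r,(x0+x1)//2]] for r in (140,146,150,154)])
E
```

```text
cork (array([0.59031687, 0.26714219, 0.08436508]), [np.float64(0.0025918257939193377), np.float64(0.002591825793919373)])
bulb (array([0.56262577, 0.3789871 , 0.09963372]), [np.float64(0.004923054089419363), np.float64(0.0049230540894194645)])
amber base centre [0.59378738 0.2633543 ]
drop base centre [0.57475851 0.38739684]
amber [0.5976 0.2501 0.04  ] [0.5938 0.2883 0.04  ] 0.038354494190979686
drop [0.578  0.3679 0.04  ] [0.5745 0.4033 0.04  ] 0.035551508400830295
amber [[50, 96, 137], [51, 99, 142], [18, 41, 78], [68, 102, 129]]
drop [[78, 113, 136], [0, 30, 82], [4, 36, 85], [42, 62, 97]]
```

```bash
python3 - <<'E'
from h import *
w=cam("wrist")
print(plane(w,304,214,.102),plane(w,187,213,.084))
need([.515,.384,.15],Rt(.5))
E
```

```text
[0.56084795 0.38332032 0.102     ] [0.59227723 0.26937455 0.084     ]
t 1.3 rot [0.002 0.    0.002] 0.0 d [-0.0277  0.0558  0.0964] 0.115
```

>>> {"api": "jog_arm", "payload": {"offsets": [{"tx": -0.028,"ty": 0.056,"tz": 0.096,"finger_gap": 0.085},{"tx": -0.028,"ty": 0.056,"tz": 0.096,"finger_gap": 0.085},{"tx": -0.028,"ty": 0.056,"tz": 0.096,"finger_gap": 0.085},{"tx": -0.028,"ty": 0.056,"tz": 0.096,"finger_gap": 0.085}]}}

```text
t: 1.7
tool_pos: [0.5153, 0.3834, 0.1474]
tcp_rot: [-0.13, 2.642, 0.029]
ft_force: [-1.0, -0.5, 0.5]
width: 0.0853
gripper_force: 0.0
```

```bash
python3 - <<'E'
from h import *
w=camrig.snapshot("wrist");t=camrig.snapshot("top");cv2.imwrite("pics/w2.png",w);cv2.imwrite("pics/t2.png",t)
c=np.zeros((384,800,3),np.uint8);c[:,:512]=w
c[:240,512:]=cv2.resize(t[160:200,140:188],(288,240),interpolation=cv2.INTER_CUBIC)
cv2.imwrite("pics/c3.png",c)
E
```

```text
(no output)
```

View pics/c3.png

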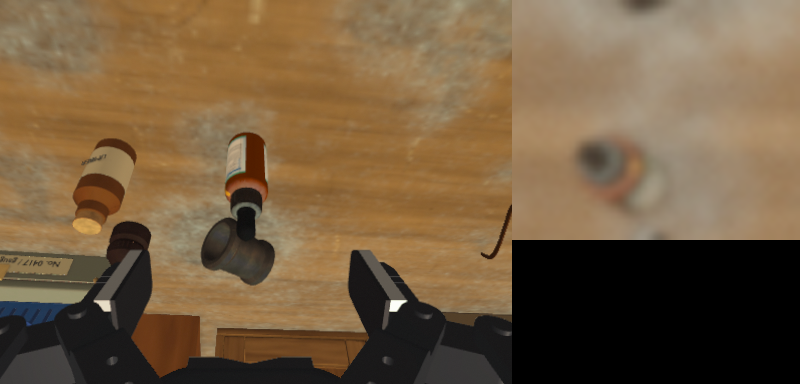

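Dropper seen nearer: base near-edge (248,132), body 226–269 at row 165, bulb end about (247,239); amber base (119,139), cork top (87,226).

```bash
python3 - <<'E'
from h import *
st=manip.read_state();w=cam("wrist");t=cam("top")
print("bulb",tri([(w,247,235),(t,154.2,186.2)]),"cork",tri([(w,87,226),(t,135+178/3,110+203/3)]))
o=-w[1].T@w[2]
def base(n,u,v,D):
    p=plane(w,u,v,0);d=(p-o)[:2];d/=np.linalg.norm(d);print(n,"base centre",p[:2]+d*D/2)
base("amber",119,139,.035);base("drop",248,132.5,.033)
# silhouette of body -> axis bearing
for n,u1,u2,v in(("drop",226,269,165),):
    a=plane(w,u1,v,.035);b=plane(w,u2,v,.035);print(n,a,b,np.linalg.norm(a-b))
for n,X in dict(dbase=[.5748,.386,0],dtop=[.5748,.386,.102],abase=[.593,.265,0],atop=[.593,.265,.084]).items(): print(n,proj(w,X),proj(t,X))
print(st["tool_pos"])
E
```

```text
bulb (array([0.56432645, 0.38125962, 0.10349133]), [np.float64(0.00398816544505446), np.float64(0.003988165445054499)]) cork (array([0.59122401, 0.26706703, 0.08355729]), [np.float64(0.0027345744855444146), np.float64(0.0027345744855444866)])
amber base centre [0.59293387 0.2649829 ]
drop base centre [0.57551144 0.38603785]
drop [0.56693512 0.3677406  0.035     ] [0.56354924 0.40221031 0.035     ] 0.03463560278604103
dbase [247.90256188 146.84549474] [160.38121178 188.49384647]
dtop [247.1005328  240.57561615] [151.40395941 182.52287278]
abase [113.35012646 152.14158339] [198.88422569 181.80487012]
atop [ 81.22995745 225.60496902] [194.24265493 176.47442849]
[0.51538023 0.38301492 0.15029424]
```

```bash
python3 - <<'E'
from h import *
need([.581,.3855,.034],Rt(.5))
E
```

```text
t 1.8 rot [ 0.001 -0.     0.001] 0.0 d [-0.0018 -0.0039  0.1335] 0.134
```

>>> {"api": "jog_arm", "payload": {"offsets": [{"tx": -0.002,"ty": -0.004,"tz": 0.04,"finger_gap": 0.085},{"tx": -0.002,"ty": -0.004,"tz": 0.07,"finger_gap": 0.085},{"tx": -0.002,"ty": -0.004,"tz": 0.09,"finger_gap": 0.085},{"tx": -0.002,"ty": -0.004,"tz": 0.11,"finger_gap": 0.085},{"tx": -0.002,"ty": -0.004,"tz": 0.125,"finger_gap": 0.085},{"tx": -0.002,"ty": -0.004,"tz": 0.133,"finger_gap": 0.085},{"tx": -0.002,"ty": -0.004,"tz": 0.133,"finger_gap": 0.085},{"tx": -0.002,"ty": -0.004,"tz": 0.133,"finger_gap": 0.085}]}}

```text
t: 2.6
tool_pos: [0.5815, 0.3857, 0.0358]
tcp_rot: [-0.127, 2.638, 0.035]
ft_force: [0.1, 0.1, -0.8]
width: 0.085
gripper_force: 0.0
```

```bash
python3 - <<'E'
from h import *
w=camrig.snapshot("wrist");t=camrig.snapshot("side");cv2.imwrite("pics/w3.png",w)
c=np.zeros((384,800,3),np.uint8);c[:,:512]=w
c[:240,512:]=cv2.resize(t[215:255,115:163],(288,240),interpolation=cv2.INTER_CUBIC)
cv2.imwrite("pics/c4.png",c)
E
```

```text
(no output)
```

View pics/c4.png

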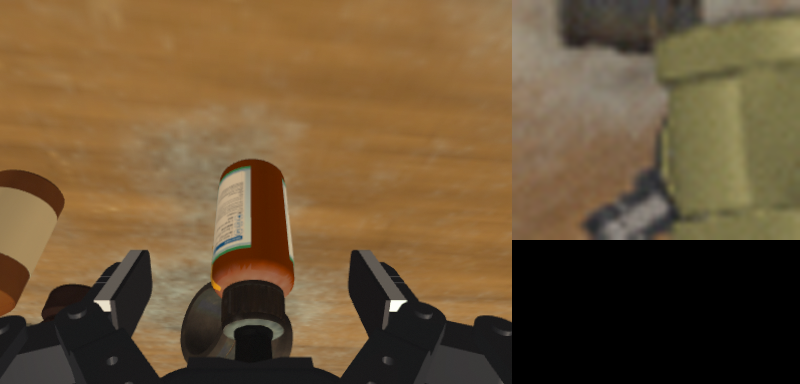

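Dropper stands centred (col 253) between the open fingers (150, 350), base edge at (252,159). Check its depth along the tool, then close.

```bash
python3 - <<'E'
from h import *
w=cam("wrist");o=-w[1].T@w[2]
p=plane(w,252,159,0);d=(p-o)[:2];d/=np.linalg.norm(d);print(p[:2]+d*.0165)
for z in (.056,.077): print(z,proj(w,[.5745,.3855,z]))
E
```

```text
[0.57284231 0.38555602]
0.056 [252.40554349 282.84112776]
0.077 [252.75635918 335.46577171]
```

>>> {"api": "jog_arm", "payload": {"offsets": [{"finger_gap": 0.045},{"finger_gap": 0.038},{"finger_gap": 0.03},{"finger_gap": 0.02},{"finger_gap": 0.02},{"finger_gap": 0.02},{"finger_gap": 0.02},{"finger_gap": 0.02}], "grip_force": 35}}

```text
t: 3.5
tool_pos: [0.5816, 0.3854, 0.0352]
tcp_rot: [-0.127, 2.638, 0.034]
ft_force: [-0.8, 0.6, 3.1]
width: 0.0315
gripper_force: 36.8
```

```bash
python3 - <<'E'
from h import *
s=manip.read_state();print(s["t"],s["width"],s["gripper_force"],s["ft_force"])
need(s["tool_pos"]+[0,0,.10],Rt(.5))
E
```

```text
3.5 0.031464136830720836 36.81217834353447 [-0.83522634  0.62607837  3.09292169]
t 3.5 rot [ 0.001  0.001 -0.   ] 0.0 d [-0.048   0.0001 -0.0877] 0.1
```

>>> {"api": "jog_arm", "payload": {"offsets": [{"tx": -0.01,"tz": -0.018,"finger_gap": 0.02},{"tx": -0.029,"tz": -0.053,"finger_gap": 0.02},{"tx": -0.048,"tz": -0.088,"finger_gap": 0.02},{"tx": -0.072,"tz": -0.132,"finger_gap": 0.02},{"tx": -0.072,"tz": -0.132,"finger_gap": 0.02},{"tx": -0.072,"tz": -0.132,"finger_gap": 0.02}]}}

```text
t: 4.1
tool_pos: [0.5817, 0.3852, 0.1866]
tcp_rot: [-0.125, 2.637, 0.036]
ft_force: [0.2, 0.3, -1.9]
width: 0.0309
gripper_force: 36.5
```

```bash
python3 - <<'E'
from h import *
need([.47,-.03,.2],Rt(.5))
E
```

```text
t 4.1 rot [ 0.002  0.002 -0.002] 0.0 d [ 0.1253 -0.4026 -0.0853] 0.43
```

>>> {"api": "jog_arm", "payload": {"offsets": [{"tx": 0.01,"ty": -0.03,"tz": -0.006,"finger_gap": 0.02},{"tx": 0.024,"ty": -0.07,"tz": -0.016,"finger_gap": 0.02},{"tx": 0.038,"ty": -0.12,"tz": -0.026,"finger_gap": 0.02},{"tx": 0.053,"ty": -0.17,"tz": -0.036,"finger_gap": 0.02},{"tx": 0.068,"ty": -0.22,"tz": -0.046,"finger_gap": 0.02},{"tx": 0.084,"ty": -0.27,"tz": -0.057,"finger_gap": 0.02},{"tx": 0.1,"ty": -0.32,"tz": -0.068,"finger_gap": 0.02},{"tx": 0.115,"ty": -0.365,"tz": -0.078,"finger_gap": 0.02},{"tx": 0.125,"ty": -0.395,"tz": -0.085,"finger_gap": 0.02},{"tx": 0.125,"ty": -0.402,"tz": -0.085,"finger_gap": 0.02}]}}

```text
t: 5.1
tool_pos: [0.5033, 0.0401, 0.1876]
tcp_rot: [-0.13, 2.657, 0.035]
ft_force: [0.4, 0.3, -1.3]
width: 0.0309
gripper_force: 36.6
```

>>> {"api": "jog_arm", "payload": {"offsets": [{"finger_gap": 0.02},{"finger_gap": 0.02}], "lines": "1,2"}}

```text
t: 5.3
tool_pos: [0.5038, 0.0383, 0.1879]
```

```bash
python3 - <<'E'
from h import *
w=camrig.snapshot("wrist");s=camrig.snapshot("side");cv2.imwrite("pics/w5.png",w);cv2.imwrite("pics/s5.png",s)
c=np.zeros((384,800,3),np.uint8);c[:,:512]=w
c[:240,512:]=cv2.resize(s[100:210,210:342],(288,240),interpolation=cv2.INTER_CUBIC)
cv2.imwrite("pics/c5.png",c)
E
```

```text
(no output)
```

View pics/c5.png

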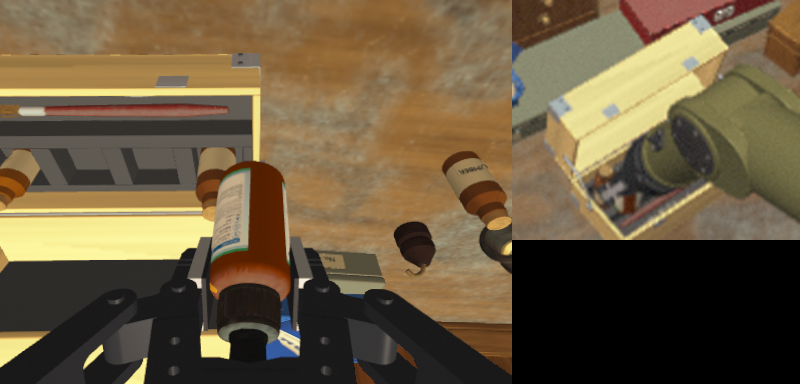

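Dropper is held, upright, and the two empty cells are visible in the wrist view near (75,165) and (160,165). Enlarging that part.

```bash
python3 - <<'E'
from h import *
w=cv2.imread("pics/w5.png");cv2.imwrite("pics/c6.png",cv2.resize(w[40:235,0:266],(798,585),interpolation=cv2.INTER_CUBIC))
E
```

```text
(no output)
```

View pics/c6.png

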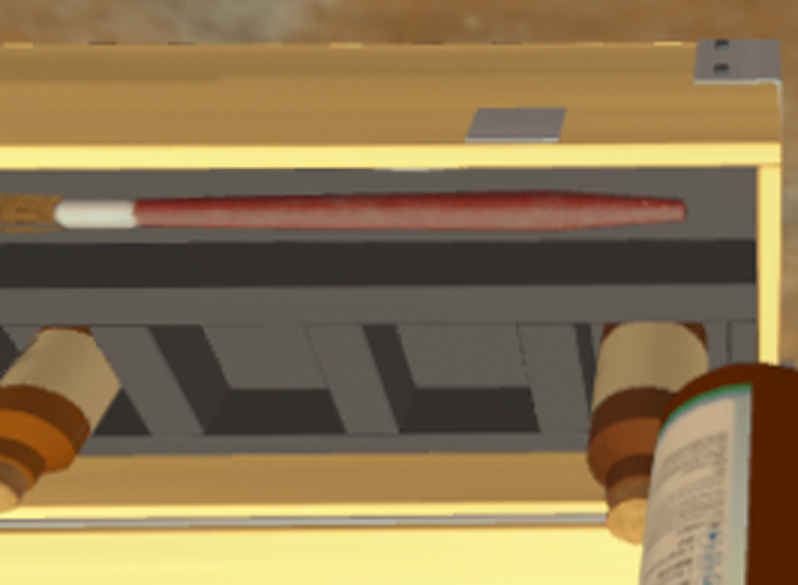

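Crop (x3, origin 0,40): left empty cell's rim corners (362,323),(520,323),(540,433),(400,433); the other's (150,323),(305,323),(345,433),(203,433); outer front-left rim corner (781,145).

```bash
python3 - <<'E'
from h import *
w=cam("wrist");t=cam("top");s=manip.read_state();print(s["t"],s["tool_pos"])
P=lambda x,y,z:plane(w,x/3,40+y/3,z)
c2=[P(x,y,.035) for x,y in((362,323),(520,323),(540,433),(400,433))]
c3=[P(x,y,.035) for x,y in((150,323),(305,323),(345,433),(203,433))]
for c in(c2,c3):
    c=np.array(c);print(c.round(4).tolist(),"mean",c.mean(0).round(4),"sides",np.linalg.norm(c-np.roll(c,-1,0),axis=1).round(4))
print("corner",P(781,145,.058), "two-view",tri([(w,781/3,40+145/3),(t,135+408/3,110+305/3)]))
# two-view height of cell points, top view crop: cells
print("front inner",P(757,167,.058), "front edge right",P(0,146,.058))
e=P(781,145,.058)-P(0,146,.058);print("yaw",np.arctan2(-e[0],e[1]))
a=(np.array(c2).mean(0)-np.array(c3).mean(0));print("yaw cells",np.arctan2(-a[0],a[1]),np.linalg.norm(a))
# held bottle base (near edge) seen at px (252,163)
R=Ro.from_rotvec(s["tcp_rot"]);o=-w[1].T@w[2]
print("held axis exp: TCP + ",)
E
```

```text
5.4 [0.50417901 0.04163017 0.18890139]
[[0.5755, -0.0696, 0.035], [0.5708, -0.0223, 0.035], [0.6171, -0.0184, 0.035], [0.6217, -0.0649, 0.035]] mean [ 0.5963 -0.0438  0.035 ] sides [0.0476 0.0465 0.0467 0.0464]
[[0.5819, -0.1326, 0.035], [0.5773, -0.0866, 0.035], [0.6235, -0.083, 0.035], [0.6281, -0.1297, 0.035]] mean [ 0.6027 -0.108   0.035 ] sides [0.0462 0.0463 0.0469 0.0462]
corner [0.49229724 0.04727275 0.058     ] two-view (array([0.4870105 , 0.04556402, 0.06821266]), [np.float64(0.0008384580369466991), np.float64(0.0008384580369466677)])
front inner [0.49859949 0.04220325 0.058     ] front edge right [ 0.51142554 -0.13548494  0.058     ]
yaw 0.10428511832710718
yaw cells 0.09920665156327392 0.06451405937772461
held axis exp: TCP +
```

```bash
cat >> h.py <<'E'
CX=np.array([np.cos(.099),np.sin(.099),0])
C2=np.array([.5957,-.0445,.010]);C3=np.array([.6021,-.1087,.010])
E
python3 - <<'E'
from h import *
from h import YAW
tgt=C3+CX*.0085;print(tgt)
need(tgt-CX*.06+[0,0,.115],Rt(.5,.099))
E
```

```text
[ 0.61055838 -0.10785987  0.01      ]
t 5.4 rot [ 0.002 -0.016 -0.001] 0.02 d [ 0.002  -0.1594  0.0707] 0.174
```

>>> {"api": "jog_arm", "payload": {"offsets": [{"ay": -0.016,"ty": -0.04,"finger_gap": 0.02},{"ay": -0.016,"ty": -0.08,"tz": 0.015,"finger_gap": 0.02},{"ay": -0.016,"tx": 0.001,"ty": -0.12,"tz": 0.04,"finger_gap": 0.02},{"ay": -0.016,"tx": 0.002,"ty": -0.15,"tz": 0.06,"finger_gap": 0.02},{"ay": -0.016,"tx": 0.002,"ty": -0.16,"tz": 0.071,"finger_gap": 0.02},{"ay": -0.016,"tx": 0.002,"ty": -0.16,"tz": 0.071,"finger_gap": 0.02},{"ay": -0.016,"tx": 0.002,"ty": -0.16,"tz": 0.071,"finger_gap": 0.02},{"ay": -0.016,"tx": 0.002,"ty": -0.16,"tz": 0.071,"finger_gap": 0.02}]}}

```text
t: 6.2
tool_pos: [0.5522, -0.1127, 0.1269]
tcp_rot: [-0.134, 2.636, 0.037]
ft_force: [0.3, -0.9, -1.4]
width: 0.0311
gripper_force: 36.5
```

```bash
python3 - <<'E'
from h import *
tgt=C3+CX*.0085
need(tgt-CX*.03+[0,0,.085],Rt(.5,.099))
need(tgt+[0,0,.068],Rt(.5,.099))
w=camrig.snapshot("wrist");cv2.imwrite("pics/w7.png",w)
E
```

```text
t 6.2 rot [0.003 0.003 0.001] 0.0 d [-0.0096 -0.001   0.0417] 0.043
t 6.2 rot [0.003 0.003 0.001] 0.0 d [-0.0277 -0.0012  0.071 ] 0.076
```

View pics/w7.png

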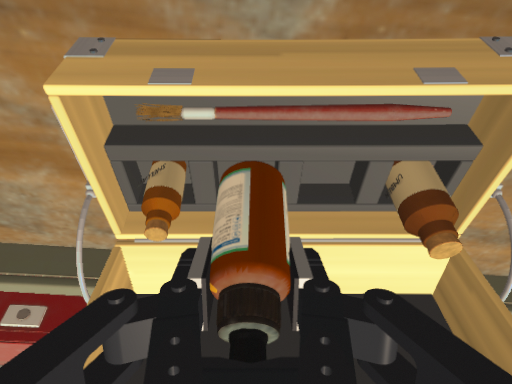

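Wrist view (9th picture): dropper above the trough in front of cell 3; the cell's front rim runs at row ~160 between partitions ending at col ~215 and ~278; front-right rim corner (47,90). I'll check this against my cell estimate numerically.

```bash
python3 - <<'E'
from h import *
w=cam("wrist");im=cv2.imread("pics/w7.png")
cr=lambda x,y,z:C3*[1,1,0]+CX*x+np.array([-CX[1],CX[0],0])*y+[0,0,z]
for x,y in((-.023,.023),(-.023,-.023),(.023,.023),(.023,-.023),(-.023,.041),(-.023,-.041)): print(x,y,proj(w,cr(x,y,.035)).round(1))
print("corner FR",proj(w,cr(-.094,-.102,.058)),"obs 47,90", plane(w,47,90,.058)-cr(-.094,-.102,.058))
g=cv2.cvtColor(im,cv2.COLOR_BGR2GRAY)
for r in (164,166,168): print(r,g[r,180:220].tolist(),g[r,284:330:1].tolist())
print(g[150:175,205].tolist())
E
```

```text
-0.023 0.023 [282.7 162.6]
-0.023 -0.023 [217.9 162.5]
0.023 0.023 [278.6 205.2]
0.023 -0.023 [221.6 205.2]
-0.023 0.041 [308.1 162.6]
-0.023 -0.041 [192.5 162.5]
corner FR [49.61107567 87.53736869] obs 47,90 [ 1.57732808e-03 -1.75706006e-03 -6.93889390e-18]
164 [65, 63, 62, 62, 62, 67, 86, 91, 80, 83, 90, 91, 91, 91, 91, 91, 91, 92, 91, 92, 92, 91, 92, 92, 92, 91, 91, 92, 92, 91, 92, 91, 87, 62, 54, 53, 53, 73, 89, 91] [91, 92, 92, 91, 92, 92, 92, 92, 92, 93, 92, 93, 92, 92, 93, 94, 93, 92, 89, 92, 92, 93, 93, 93, 94, 93, 93, 93, 93, 93, 93, 93, 93, 93, 93, 93, 93, 93, 92, 93, 92, 93, 93, 93, 93, 93]
166 [126, 101, 68, 61, 60, 63, 76, 90, 75, 76, 90, 91, 91, 92, 91, 91, 91, 91, 91, 91, 93, 91, 92, 92, 92, 92, 91, 92, 91, 91, 92, 91, 87, 65, 55, 53, 53, 69, 89, 92] [92, 91, 92, 92, 91, 93, 93, 92, 92, 92, 92, 92, 93, 93, 94, 93, 94, 90, 83, 90, 93, 92, 93, 93, 92, 92, 92, 93, 93, 93, 93, 93, 92, 92, 93, 93, 93, 93, 93, 93, 93, 93, 92, 93, 93, 93]
168 [133, 135, 129, 92, 65, 63, 82, 91, 92, 77, 88, 90, 91, 91, 91, 91, 90, 92, 91, 91, 92, 92, 91, 92, 92, 92, 91, 92, 92, 92, 92, 93, 88, 73, 57, 53, 52, 60, 86, 92] [91, 91, 92, 92, 92, 92, 92, 93, 93, 93, 92, 92, 92, 93, 93, 93, 93, 89, 83, 90, 93, 92, 93, 92, 92, 93, 93, 92, 93, 93, 92, 93, 93, 93, 92, 93, 93, 93, 93, 92, 93, 93, 93, 93, 93, 93]
[93, 92, 93, 92, 92, 93, 92, 92, 92, 92, 82, 83, 94, 92, 91, 91, 92, 92, 92, 92, 91, 92, 92, 92, 92]
```

```bash
sed -i 's/^C2=.*/C2=np.array([.5943,-.0478,.010]);C3=np.array([.6005,-.1118,.010])/' h.py
python3 - <<'E'
from h import *
tgt=C3+CX*.0085
need(tgt-CX*.025+[0,0,.088],Rt(.5,.099))
need(tgt+[0,0,.070],Rt(.5,.099))
E
```

```text
t 6.25 rot [0.003 0.003 0.001] 0.0 d [-0.0137 -0.0035  0.0408] 0.043
t 6.25 rot [0.003 0.003 0.001] 0.0 d [-0.0269 -0.0036  0.0686] 0.074
```

>>> {"api": "jog_arm", "payload": {"offsets": [{"tx": -0.007,"ty": -0.002,"tz": 0.02,"finger_gap": 0.02},{"tx": -0.014,"ty": -0.0035,"tz": 0.041,"finger_gap": 0.02},{"tx": -0.02,"ty": -0.0035,"tz": 0.055,"finger_gap": 0.02},{"tx": -0.025,"ty": -0.0035,"tz": 0.065,"finger_gap": 0.02},{"tx": -0.027,"ty": -0.0035,"tz": 0.0685,"finger_gap": 0.02},{"tx": -0.027,"ty": -0.0035,"tz": 0.0685,"finger_gap": 0.02},{"tx": -0.027,"ty": -0.0035,"tz": 0.0685,"finger_gap": 0.02}]}}

```text
t: 6.95
tool_pos: [0.6084, -0.1133, 0.0798]
tcp_rot: [-0.128, 2.636, 0.036]
ft_force: [-1.0, 0.4, -0.1]
width: 0.0308
gripper_force: 36.5
```

```bash
python3 - <<'E'
from h import *
tgt=C3+CX*.0085
need(tgt+[0,0,.045],Rt(.5,.099));need(tgt+[0,0,.036],Rt(.5,.099))
w=cam("wrist")
cr=lambda x,y,z:C3*[1,1,0]+CX*x+np.array([-CX[1],CX[0],0])*y+[0,0,z]
im=camrig.snapshot("wrist");cv2.imwrite("pics/w8.png",im);g=cv2.cvtColor(im,cv2.COLOR_BGR2GRAY)
for y in(-.041,-.023,.023,.041): print(y,proj(w,cr(-.015,y,.035)).round(1))
r=int(proj(w,cr(-.015,0,.035))[1]);print(r)
print(g[r,150:250].tolist());print(g[r,270:370].tolist())
print(proj(w,cr(-.023,0,.035)),g[r-40:r+10,195].tolist())
E
```

```text
t 6.95 rot [ 0.001  0.003 -0.002] 0.0 d [0.0113 0.0022 0.0221] 0.025
t 6.95 rot [ 0.001  0.003 -0.002] 0.0 d [0.0156 0.0022 0.03  ] 0.034
-0.041 [175.  151.4]
-0.023 [210.5 151.4]
0.023 [301.1 151.3]
0.041 [336.7 151.2]
151
[121, 121, 122, 122, 123, 123, 123, 123, 124, 125, 126, 128, 129, 130, 130, 132, 132, 126, 88, 62, 61, 61, 62, 65, 83, 70, 71, 83, 89, 89, 89, 89, 89, 89, 89, 88, 89, 89, 89, 89, 90, 89, 90, 90, 88, 89, 90, 90, 89, 89, 90, 90, 90, 89, 90, 90, 89, 90, 88, 84, 69, 55, 52, 52, 51, 51, 68, 86, 90, 89, 90, 90, 90, 90, 90, 91, 90, 90, 91, 90, 90, 90, 90, 90, 90, 90, 90, 91, 90, 90, 90, 90, 91, 90, 90, 90, 91, 90, 90, 91]
[90, 91, 91, 90, 90, 90, 90, 91, 90, 91, 92, 91, 91, 91, 92, 91, 92, 91, 91, 91, 90, 91, 91, 82, 52, 40, 41, 40, 40, 40, 39, 48, 64, 76, 87, 90, 90, 91, 91, 91, 91, 91, 91, 92, 91, 92, 92, 91, 91, 92, 92, 93, 93, 92, 93, 93, 93, 93, 93, 93, 93, 93, 93, 94, 92, 86, 89, 92, 93, 92, 92, 92, 92, 93, 92, 92, 93, 93, 93, 93, 93, 93, 93, 93, 93, 93, 93, 94, 93, 92, 93, 93, 93, 94, 93, 93, 94, 94, 94, 93]
[255.93722254 138.74544242] [49, 49, 48, 57, 74, 84, 86, 91, 94, 92, 92, 92, 91, 90, 90, 91, 92, 91, 91, 91, 91, 91, 90, 90, 90, 91, 90, 77, 76, 88, 91, 90, 90, 90, 90, 89, 90, 89, 89, 90, 89, 89, 89, 90, 90, 90, 89, 90, 90, 90]
```

Cell edges now agree within a pixel or two with the estimate. Descend slowly.

>>> {"api": "jog_arm", "payload": {"offsets": [{"tx": 0.003,"ty": 0.001,"tz": 0.006,"finger_gap": 0.02},{"tx": 0.006,"ty": 0.002,"tz": 0.012,"finger_gap": 0.02},{"tx": 0.009,"ty": 0.002,"tz": 0.018,"finger_gap": 0.02},{"tx": 0.0115,"ty": 0.002,"tz": 0.0225,"finger_gap": 0.02},{"tx": 0.013,"ty": 0.002,"tz": 0.025,"finger_gap": 0.02},{"tx": 0.0145,"ty": 0.002,"tz": 0.0275,"finger_gap": 0.02},{"tx": 0.0145,"ty": 0.002,"tz": 0.0275,"finger_gap": 0.02}]}}

```text
t: 7.7
tool_pos: [0.6085, -0.1111, 0.0476]
tcp_rot: [-0.128, 2.638, 0.036]
ft_force: [0.1, -0.3, -0.9]
width: 0.0309
gripper_force: 36.5
```

```bash
python3 - <<'E'
from h import *
need(C3+CX*.0085+[0,0,.035],Rt(.5,.099)); print(manip.read_state()["ft_force"])
im=camrig.snapshot("wrist");cv2.imwrite("pics/w9.png",im)
E
```

```text
t 7.7 rot [ 0.001  0.001 -0.003] 0.0 d [0.0008 0.0001 0.0025] 0.003
[ 0.09231165 -0.29761586 -0.86613749]
```

>>> {"api": "jog_arm", "payload": {"offsets": [{"tx": 0.0005,"tz": 0.001,"finger_gap": 0.02},{"tx": 0.001,"tz": 0.002,"finger_gap": 0.02},{"tx": 0.001,"tz": 0.002,"finger_gap": 0.02}], "only": "pos|ft"}}

```text
tool_pos: [0.6089, -0.1111, 0.0459]
ft_force: [-1.0, -1.0, -0.0]
```

>>> {"api": "jog_arm", "payload": {"offsets": [{"tx": 0.0005,"tz": 0.001,"finger_gap": 0.02},{"tx": 0.001,"tz": 0.0015,"finger_gap": 0.02},{"tx": 0.001,"tz": 0.0015,"finger_gap": 0.02}], "only": "pos|ft"}}

```text
tool_pos: [0.6095, -0.1111, 0.0451]
ft_force: [-2.4, 0.8, 4.9]
```

>>> {"api": "jog_arm", "payload": {"offsets": [{"finger_gap": 0.034},{"finger_gap": 0.038},{"finger_gap": 0.042},{"finger_gap": 0.046},{"finger_gap": 0.05},{"finger_gap": 0.05},{"finger_gap": 0.05}], "only": "pos|ft|wid|gri"}}

```text
tool_pos: [0.6087, -0.1111, 0.0441]
ft_force: [0.1, -0.1, 0.5]
width: 0.0501
gripper_force: 0.0
```

>>> {"api": "jog_arm", "payload": {"offsets": [{"tz": -0.01,"finger_gap": 0.05},{"tz": -0.025,"finger_gap": 0.05},{"tz": -0.05,"finger_gap": 0.05},{"tz": -0.08,"finger_gap": 0.05},{"tz": -0.12,"finger_gap": 0.05},{"tz": -0.15,"finger_gap": 0.05},{"tz": -0.15,"finger_gap": 0.05},{"tz": -0.15,"finger_gap": 0.05}]}}

```text
t: 9.85
tool_pos: [0.537, -0.1187, 0.1768]
tcp_rot: [-0.128, 2.635, 0.035]
ft_force: [-0.6, -0.1, -1.0]
width: 0.05
gripper_force: 0.0
```

```bash
python3 - <<'E'
from h import *
im=camrig.snapshot("wrist");cv2.imwrite("pics/w10.png",im);w=cam("wrist")
print(proj(w,C3+[0,0,.0]),proj(w,C3+[0,0,.077]),proj(w,C3+[0,0,.102]))
A=np.array([.592,.2655,0])   # amber
pre=A+CX*.007+[0,0,.034]-Rt(.5).as_matrix()[:,2]*.13
need(pre+[0,0,.05],Rt(.5))
E
```

```text
[250.87052547 140.28712423] [251.14885285 201.56100626] [251.26554046 227.11805039]
t 9.9 rot [0.003 0.002 0.   ] 0.0 d [-0.0431  0.3768 -0.0012] 0.379
```

```bash
python3 - <<'E'
from h import *
im=cv2.imread("pics/w10.png");h=cv2.cvtColor(im,cv2.COLOR_BGR2HSV)
m=cv2.inRange(h,(3,170,40),(16,255,200))
n,l,s,c=cv2.connectedComponentsWithStats(m)
for i in range(1,n):
    if s[i,4]>60: print(s[i],c[i].round())
print(np.argwhere(h[190:260,251,2]<45).ravel()+190)
E
```

```text
[325  87  51   5 181] [351.  89.]
[380  87  23   5  69] [390.  89.]
[227  89  57   4 155] [254.  91.]
[232 136  40  54 820] [256. 159.]
[164 157  33  35 811] [181. 172.]
[ 381  158   49   48 1511] [405. 178.]
[  0 166  22  58 648] [  7. 193.]
[193 194 195 196 197 198 199 200 201 202 203 204 205 206 207 208 209 210
 211 212 213 214 215 216 217 218 219 220 221 222]
```

>>> {"api": "jog_arm", "payload": {"offsets": [{"tx": -0.003,"ty": 0.03,"finger_gap": 0.06},{"tx": -0.007,"ty": 0.07,"finger_gap": 0.085},{"tx": -0.012,"ty": 0.12,"finger_gap": 0.085},{"tx": -0.018,"ty": 0.17,"finger_gap": 0.085},{"tx": -0.023,"ty": 0.22,"finger_gap": 0.085},{"tx": -0.029,"ty": 0.27,"finger_gap": 0.085},{"tx": -0.035,"ty": 0.32,"finger_gap": 0.085},{"tx": -0.04,"ty": 0.36,"finger_gap": 0.085},{"tx": -0.043,"ty": 0.377,"finger_gap": 0.085},{"tx": -0.043,"ty": 0.377,"finger_gap": 0.085}]}}

```text
t: 10.9
tool_pos: [0.5364, 0.2646, 0.1956]
tcp_rot: [-0.136, 2.639, 0.04]
ft_force: [0.7, 0.2, -1.0]
width: 0.0851
gripper_force: 0.0
```

```bash
python3 - <<'E'
from h import *
im=camrig.snapshot("wrist");cv2.imwrite("pics/w11.png",im);w=cam("wrist");h=cv2.cvtColor(im,cv2.COLOR_BGR2HSV)
m=cv2.inRange(h,(3,140,30),(16,255,170))
n,l,s,c=cv2.connectedComponentsWithStats(m)
for i in range(1,n):
    if s[i,4]>80: print(s[i],c[i].round())
A=np.array([.592,.2655,0])
for z in(0,.0585,.084): print(z,proj(w,A+[0,0,z]))
print("near edge pred",proj(w,A-[.0175,0.003,0]))
print(h[90:170,int(proj(w,A)[0])].tolist())
E
```

```text
[ 22   0  55  22 550] [53.  7.]
[  142     0   370   214 34276] [355.  89.]
[423 192  26  17 119] [436. 198.]
[471 212  37  23 227] [493. 222.]
[ 207  283  162   95 9390] [289. 329.]
[  0 289  45  29 969] [ 18. 303.]
0 [248.8082423  114.88837395]
0.0585 [248.7166695  153.45409316]
0.084 [248.6680919  173.80463246]
near edge pred [247.45357899  98.82585741]
[[16, 163, 142], [16, 163, 144], [16, 161, 146], [16, 164, 146], [16, 165, 145], [16, 164, 143], [16, 165, 142], [15, 162, 143], [14, 176, 110], [12, 203, 79], [11, 196, 78], [13, 205, 77], [12, 196, 78], [12, 197, 79], [13, 166, 92], [17, 121, 135], [19, 114, 152], [18, 112, 153], [18, 112, 152], [18, 110, 153], [18, 112, 153], [18, 109, 141], [18, 106, 118], [19, 105, 102], [18, 94, 76], [18, 100, 97], [19, 110, 135], [19, 111, 151], [19, 112, 153], [19, 112, 152], [19, 111, 152], [18, 112, 153], [19, 113, 153], [19, 114, 152], [19, 112, 153], [18, 110, 141], [16, 131, 105], [12, 199, 77], [12, 199, 77], [12, 195, 77], [12, 201, 76], [11, 192, 77], [11, 189, 77], [12, 198, 76], [12, 195, 77], [12, 205, 76], [12, 204, 105], [13, 203, 123], [12, 204, 121], [12, 201, 122], [13, 203, 123], [13, 208, 125], [12, 206, 125], [12, 204, 125], [13, 208, 124], [12, 204, 125], [12, 206, 125], [13, 208, 124], [12, 203, 103], [12, 198, 76], [12, 202, 77], [12, 199, 77], [12, 202, 77], [12, 202, 77], [12, 201, 81], [13, 197, 101], [14, 197, 118], [14, 178, 122], [15, 168, 123], [15, 167, 122], [15, 169, 122], [15, 167, 122], [14, 168, 137], [17, 160, 175], [19, 154, 196], [18, 151, 194], [18, 151, 191], [18, 151, 192], [18, 151, 198], [18, 152, 205]]
```

```bash
python3 - <<'E'
from h import *
im=cv2.imread("pics/w11.png");w=cam("wrist");h=cv2.cvtColor(im,cv2.COLOR_BGR2HSV)
for r in (101,130,133): print(r,[int(x) for x in np.where((h[r,200:300,1]>175)&(h[r,200:300,2]<135))[0][[0,-1]]+200])
A=np.array([.592,.2655,0]);print(proj(w,A+[0,.0175,.04]),proj(w,A+[0,-.0175,.04]))
need(A+CX*.007+[0,0,.034],Rt(.5))
E
```

```text
101 [239, 260]
130 [239, 261]
133 [235, 265]
[268.05203994 141.69513103] [229.28354989 138.60252882]
t 10.95 rot [ 0.004 -0.001  0.003] 0.01 d [ 0.0222 -0.0021  0.1713] 0.173
```

>>> {"api": "jog_arm", "payload": {"offsets": [{"tx": 0.015,"ty": -0.001,"tz": 0.02,"finger_gap": 0.085},{"tx": 0.022,"ty": -0.001,"tz": 0.06,"finger_gap": 0.085},{"tx": 0.022,"ty": -0.001,"tz": 0.09,"finger_gap": 0.085},{"tx": 0.022,"ty": -0.001,"tz": 0.12,"finger_gap": 0.085},{"tx": 0.022,"ty": -0.001,"tz": 0.145,"finger_gap": 0.085},{"tx": 0.022,"ty": -0.001,"tz": 0.162,"finger_gap": 0.085},{"tx": 0.022,"ty": -0.001,"tz": 0.171,"finger_gap": 0.085},{"tx": 0.022,"ty": -0.001,"tz": 0.171,"finger_gap": 0.085},{"tx": 0.022,"ty": -0.001,"tz": 0.171,"finger_gap": 0.085}]}}

```text
t: 11.85
tool_pos: [0.6004, 0.2654, 0.0367]
tcp_rot: [-0.127, 2.637, 0.035]
ft_force: [-0.6, 0.2, 0.3]
width: 0.0851
gripper_force: 0.0
```

```bash
python3 - <<'E'
from h import *
im=camrig.snapshot("wrist");cv2.imwrite("pics/w12.png",im);w=cam("wrist");h=cv2.cvtColor(im,cv2.COLOR_BGR2HSV)
A=np.array([.592,.2655,0])
print("near edge pred",proj(w,A-[.0175,0,0]))
c=h[:,248];print([ (i,c[i].tolist()) for i in range(140,175,2)])
b=(h[...,1]>175)&(h[...,2]<140);r=240
for r in (180,230,250): x=np.where(b[r,160:340])[0]+160; print(r,x[[0,-1]] if len(x) else None)
E
```

```text
near edge pred [256.14386369 155.99019512]
[(140, [16, 163, 141]), (142, [16, 162, 143]), (144, [16, 163, 144]), (146, [16, 163, 144]), (148, [16, 163, 142]), (150, [16, 166, 140]), (152, [16, 163, 139]), (154, [16, 160, 140]), (156, [16, 163, 142]), (158, [16, 162, 145]), (160, [13, 188, 88]), (162, [12, 201, 80]), (164, [11, 201, 80]), (166, [12, 201, 81]), (168, [12, 204, 80]), (170, [12, 201, 81]), (172, [12, 204, 80]), (174, [12, 201, 80])]
180 [228 295]
230 None
250 [226 305]
```

>>> {"api": "jog_arm", "payload": {"offsets": [{"finger_gap": 0.05},{"finger_gap": 0.042},{"finger_gap": 0.035},{"finger_gap": 0.025},{"finger_gap": 0.025},{"finger_gap": 0.025},{"finger_gap": 0.025},{"finger_gap": 0.025}], "grip_force": 35}}

```text
t: 12.7
tool_pos: [0.601, 0.2664, 0.0373]
tcp_rot: [-0.128, 2.636, 0.037]
ft_force: [-0.6, 0.4, 5.1]
width: 0.0345
gripper_force: 34.3
```

>>> {"api": "jog_arm", "payload": {"offsets": [{"tx": -0.01,"tz": -0.018,"finger_gap": 0.02},{"tx": -0.029,"tz": -0.053,"finger_gap": 0.02},{"tx": -0.048,"tz": -0.088,"finger_gap": 0.02},{"tx": -0.072,"tz": -0.132,"finger_gap": 0.02},{"tx": -0.072,"tz": -0.132,"finger_gap": 0.02},{"tx": -0.072,"tz": -0.132,"finger_gap": 0.02}]}}

```text
t: 13.3
tool_pos: [0.6003, 0.2649, 0.1876]
tcp_rot: [-0.126, 2.636, 0.035]
ft_force: [-0.6, -0.4, -2.4]
width: 0.0342
gripper_force: 34.5
```

```bash
python3 - <<'E'
from h import *
need(C2+CX*(.0065-.06)+[0,0,.16],Rt(.5,.099))
need(C2+CX*(.0065-.06)+[0,0,.12],Rt(.5,.099))
im=camrig.snapshot("wrist");cv2.imwrite("pics/w13.png",im);h=cv2.cvtColor(im,cv2.COLOR_BGR2HSV)
print([ (i,h[i,248].tolist()) for i in range(150,172,2)])
E
```

```text
t 13.3 rot [ 0.     0.003 -0.003] 0.0 d [ 0.0866 -0.3109 -0.0282] 0.324
t 13.3 rot [ 0.     0.003 -0.003] 0.0 d [ 0.1059 -0.311   0.0068] 0.329
[(150, [9, 120, 34]), (152, [11, 120, 34]), (154, [4, 108, 33]), (156, [9, 120, 51]), (158, [10, 178, 73]), (160, [12, 198, 85]), (162, [11, 196, 86]), (164, [11, 188, 87]), (166, [12, 196, 86]), (168, [11, 187, 86]), (170, [12, 193, 86])]
```

>>> {"api": "jog_arm", "payload": {"offsets": [{"tx": 0.01,"ty": -0.03,"tz": -0.003,"finger_gap": 0.02},{"tx": 0.022,"ty": -0.07,"tz": -0.007,"finger_gap": 0.02},{"tx": 0.036,"ty": -0.12,"tz": -0.012,"finger_gap": 0.02},{"tx": 0.05,"ty": -0.17,"tz": -0.016,"finger_gap": 0.02},{"tx": 0.063,"ty": -0.22,"tz": -0.02,"finger_gap": 0.02},{"tx": 0.075,"ty": -0.265,"tz": -0.024,"finger_gap": 0.02},{"tx": 0.087,"ty": -0.305,"tz": -0.028,"finger_gap": 0.02},{"tx": 0.087,"ty": -0.311,"tz": -0.028,"finger_gap": 0.02},{"tx": 0.087,"ty": -0.311,"tz": -0.028,"finger_gap": 0.02},{"tx": 0.087,"ty": -0.311,"tz": -0.028,"finger_gap": 0.02}]}}

```text
t: 14.35
tool_pos: [0.5403, -0.0513, 0.1673]
tcp_rot: [-0.13, 2.64, 0.038]
ft_force: [0.6, -0.5, -0.7]
width: 0.0342
gripper_force: 34.5
```

```bash
python3 - <<'E'
from h import *
need(C2+CX*(.0065-.055)+[0,0,.115],Rt(.5,.099))
need(C2+CX*(.0065-.025)+[0,0,.09],Rt(.5,.099))
need(C2+CX*.0065+[0,0,.07],Rt(.5,.099))
E
```

```text
t 14.35 rot [ 0.003 -0.001 -0.002] 0.0 d [ 0.0153 -0.002   0.0398] 0.043
t 14.35 rot [ 0.003 -0.001 -0.002] 0.0 d [ 0.001  -0.0021  0.0761] 0.076
t 14.35 rot [ 0.003 -0.001 -0.002] 0.0 d [-0.0114 -0.0021  0.1056] 0.106
```

>>> {"api": "jog_arm", "payload": {"offsets": [{"tx": 0.01,"ty": -0.002,"tz": 0.02,"finger_gap": 0.02},{"tx": 0.015,"ty": -0.002,"tz": 0.04,"finger_gap": 0.02},{"tx": 0.008,"ty": -0.002,"tz": 0.06,"finger_gap": 0.02},{"tx": 0.001,"ty": -0.002,"tz": 0.076,"finger_gap": 0.02},{"tx": -0.005,"ty": -0.002,"tz": 0.09,"finger_gap": 0.02},{"tx": -0.011,"ty": -0.002,"tz": 0.105,"finger_gap": 0.02},{"tx": -0.011,"ty": -0.002,"tz": 0.105,"finger_gap": 0.02},{"tx": -0.011,"ty": -0.002,"tz": 0.105,"finger_gap": 0.02}]}}

```text
t: 15.15
tool_pos: [0.6006, -0.0467, 0.0814]
tcp_rot: [-0.131, 2.638, 0.038]
ft_force: [0.1, 0.3, -1.4]
width: 0.0344
gripper_force: 34.6
```

```bash
python3 - <<'E'
from h import *
w=cam("wrist")
cr=lambda x,y,z:C2*[1,1,0]+CX*x+np.array([-CX[1],CX[0],0])*y+[0,0,z]
im=camrig.snapshot("wrist");cv2.imwrite("pics/w14.png",im);g=cv2.cvtColor(im,cv2.COLOR_BGR2GRAY)
for y in(-.041,-.023,.023,.041): print(y,proj(w,cr(-.015,y,.035)).round(1))
r=int(proj(w,cr(-.015,0,.035))[1]);print(r)
print(g[r,150:230].tolist());print(g[r,280:370].tolist())
print(proj(w,cr(-.023,-.035,.035)),g[r-25:r+5,192].tolist())
need(C2+CX*.0065+[0,0,.05],Rt(.5,.099));need(C2+CX*.0065+[0,0,.037],Rt(.5,.099))
E
```

```text
-0.041 [170.5 151.4]
-0.023 [205.6 151.4]
0.023 [295.1 151.4]
0.041 [330.2 151.3]
151
[44, 45, 45, 45, 47, 46, 74, 153, 155, 159, 174, 182, 179, 130, 129, 161, 176, 150, 97, 88, 80, 73, 85, 90, 90, 92, 92, 91, 91, 91, 92, 92, 90, 91, 92, 91, 92, 92, 92, 92, 92, 92, 92, 91, 92, 91, 92, 92, 92, 92, 92, 91, 91, 88, 84, 62, 54, 53, 53, 53, 53, 65, 88, 92, 91, 92, 92, 92, 92, 91, 92, 91, 92, 92, 91, 92, 92, 92, 92, 91]
[93, 94, 93, 93, 93, 93, 93, 93, 65, 44, 40, 41, 41, 41, 42, 58, 74, 85, 91, 92, 92, 93, 93, 93, 94, 93, 93, 93, 94, 94, 93, 94, 94, 94, 95, 95, 95, 94, 95, 95, 95, 95, 95, 95, 94, 95, 95, 93, 89, 63, 46, 47, 62, 102, 122, 127, 128, 129, 130, 130, 131, 131, 133, 133, 133, 134, 134, 134, 135, 134, 135, 136, 136, 135, 136, 136, 136, 136, 136, 135, 135, 135, 135, 135, 134, 133, 133, 133, 133, 132]
[179.932139   138.92034901] [96, 96, 94, 94, 95, 94, 94, 94, 94, 95, 94, 89, 76, 82, 93, 92, 92, 92, 91, 91, 92, 92, 91, 92, 91, 92, 91, 92, 92, 92]
t 15.2 rot [ 0.003  0.001 -0.001] 0.0 d [0.0105 0.0001 0.0193] 0.022
t 15.2 rot [ 0.003  0.001 -0.001] 0.0 d [0.0168 0.     0.0307] 0.035
```

>>> {"api": "jog_arm", "payload": {"offsets": [{"tx": 0.003,"tz": 0.006,"finger_gap": 0.02},{"tx": 0.006,"tz": 0.012,"finger_gap": 0.02},{"tx": 0.009,"tz": 0.017,"finger_gap": 0.02},{"tx": 0.012,"tz": 0.022,"finger_gap": 0.02},{"tx": 0.0135,"tz": 0.025,"finger_gap": 0.02},{"tx": 0.015,"tz": 0.0275,"finger_gap": 0.02},{"tx": 0.015,"tz": 0.0275,"finger_gap": 0.02}], "only": "pos|ft"}}

```text
tool_pos: [0.6009, -0.0485, 0.0503]
ft_force: [-0.2, 0.4, -1.0]
```

>>> {"api": "jog_arm", "payload": {"offsets": [{"tx": 0.0005,"tz": 0.001,"finger_gap": 0.02},{"tx": 0.0005,"tz": 0.001,"finger_gap": 0.02}], "only": "pos|ft"}}

```text
tool_pos: [0.6014, -0.0486, 0.0499]
ft_force: [1.0, -0.1, -0.4]
```

>>> {"api": "jog_arm", "payload": {"offsets": [{"tx": 0.0005,"tz": 0.001,"finger_gap": 0.02},{"tx": 0.0005,"tz": 0.001,"finger_gap": 0.02}], "only": "pos|ft"}}

```text
tool_pos: [0.6013, -0.0486, 0.0487]
ft_force: [0.0, 0.6, -1.1]
```

>>> {"api": "jog_arm", "payload": {"offsets": [{"tx": 0.0005,"tz": 0.001,"finger_gap": 0.02},{"tx": 0.0008,"tz": 0.0015,"finger_gap": 0.02},{"tx": 0.0008,"tz": 0.0015,"finger_gap": 0.02}], "only": "pos|ft"}}

```text
tool_pos: [0.6018, -0.0485, 0.0474]
ft_force: [-0.0, 0.5, 1.6]
```

>>> {"api": "jog_arm", "payload": {"offsets": [{"tx": 0.0005,"tz": 0.001,"finger_gap": 0.02},{"tx": 0.0005,"tz": 0.001,"finger_gap": 0.02}], "only": "pos|ft"}}

```text
tool_pos: [0.6028, -0.0484, 0.0473]
ft_force: [-1.8, 0.6, 6.3]
```

>>> {"api": "jog_arm", "payload": {"offsets": [{"finger_gap": 0.037},{"finger_gap": 0.041},{"finger_gap": 0.045},{"finger_gap": 0.049},{"finger_gap": 0.05},{"finger_gap": 0.05},{"finger_gap": 0.05}], "only": "pos|ft|wid|gri"}}

```text
tool_pos: [0.6013, -0.0486, 0.0458]
ft_force: [-0.4, 0.1, -0.2]
width: 0.0498
gripper_force: 0.0
```

>>> {"api": "jog_arm", "payload": {"offsets": [{"tz": -0.01,"finger_gap": 0.05},{"tz": -0.025,"finger_gap": 0.05},{"tz": -0.05,"finger_gap": 0.05},{"tz": -0.08,"finger_gap": 0.05},{"tz": -0.12,"finger_gap": 0.05},{"tz": -0.15,"finger_gap": 0.05},{"tz": -0.15,"finger_gap": 0.05},{"tz": -0.15,"finger_gap": 0.05}]}}

```text
t: 18.3
tool_pos: [0.5297, -0.0561, 0.1785]
tcp_rot: [-0.128, 2.635, 0.034]
ft_force: [-0.4, -0.2, -0.3]
width: 0.0502
gripper_force: 0.0
```

```bash
python3 - <<'E'
from h import *
w=cam("wrist");im=camrig.snapshot("wrist");cv2.imwrite("pics/w15.png",im);h=cv2.cvtColor(im,cv2.COLOR_BGR2HSV)
for C,top,D in((C2,.084,.035),(C3,.102,.033)):
    print(proj(w,C-CX*D/2+[0,0,.025]),proj(w,C+[0,0,top]),proj(w,C-CX*D/2+[0,0,.056]))
m=cv2.inRange(h,(3,170,40),(16,255,200))
n,l,s,c=cv2.connectedComponentsWithStats(m)
for i in range(1,n):
    if s[i,4]>60: print(s[i],c[i].round())
E
```

```text
[253.1276326  140.26893006] [253.47577297 205.69321039] [253.36249261 164.59702376]
[178.24160936 141.0990408 ] [166.42991923 224.11411652] [172.56988107 165.44829939]
[247  88  50   5 166] [273.  90.]
[150  90  48   3 132] [174.  91.]
[155 136  42  56 920] [182. 158.]
[ 236  155   41   43 1324] [256. 174.]
[ 90 156  36  37 876] [107. 172.]
[ 307  158   43   45 1345] [328. 177.]
[478 318  34  47 933] [499. 337.]
```

```bash
cat >> h.py <<'E'
CC=(C2+C3)/2-.028*CX; CC[2]=0
F=lambda x,z:CC+CX*x+[0,0,z]
E
python3 - <<'E'
from h import *
print(CC,F(.145,.3))
need(F(.0,.3),Rt(0,.099));need(F(.145,.3),Rt(0,.099))
E
```

```text
[ 0.5695371  -0.08256747  0.        ] [ 0.71382711 -0.06823591  0.3       ]
t 18.35 rot [ 0.002  0.502 -0.002] 0.5 d [-0.092  -0.0304 -0.0897] 0.132
t 18.35 rot [ 0.002  0.502 -0.002] 0.5 d [-0.2191 -0.0301 -0.0199] 0.222
```

>>> {"api": "jog_arm", "payload": {"offsets": [{"ay": 0.1,"tx": -0.02,"ty": -0.01,"tz": -0.04,"finger_gap": 0.04},{"ay": 0.2,"tx": -0.05,"ty": -0.02,"tz": -0.085,"finger_gap": 0.02},{"ay": 0.3,"tx": -0.08,"ty": -0.03,"tz": -0.1,"finger_gap": 0},{"ay": 0.4,"tx": -0.11,"ty": -0.03,"tz": -0.085,"finger_gap": 0},{"ay": 0.5,"tx": -0.15,"ty": -0.03,"tz": -0.063,"finger_gap": 0},{"ay": 0.502,"tx": -0.19,"ty": -0.03,"tz": -0.04,"finger_gap": 0},{"ay": 0.502,"tx": -0.219,"ty": -0.03,"tz": -0.02,"finger_gap": 0},{"ay": 0.502,"tx": -0.219,"ty": -0.03,"tz": -0.02,"finger_gap": 0},{"ay": 0.502,"tx": -0.219,"ty": -0.03,"tz": -0.02,"finger_gap": 0},{"ay": 0.502,"tx": -0.219,"ty": -0.03,"tz": -0.02,"finger_gap": 0}]}}

```text
t: 19.35
tool_pos: [0.7132, -0.0684, 0.2996]
tcp_rot: [0.153, -3.137, -0.003]
ft_force: [-0.4, -0.4, 0.3]
width: 0.0001
gripper_force: 0.0
```

```bash
python3 - <<'E'
from h import *
need(F(.145,.175),Rt(0,.099))
im=np.hstack([cv2.resize(camrig.snapshot("side")[60:220,180:360],(400,356)),cv2.resize(camrig.snapshot("top")[90:230,230:390],(400,350),interpolation=cv2.INTER_CUBIC)[:356] if 0 else cv2.resize(camrig.snapshot("top")[90:230,230:390],(400,356))])
cv2.imwrite("pics/c16.png",im)
E
```

```text
t 19.35 rot [ 0.002 -0.001 -0.002] 0.0 d [-0.0008 -0.0002  0.1246] 0.125
```

View pics/c16.png

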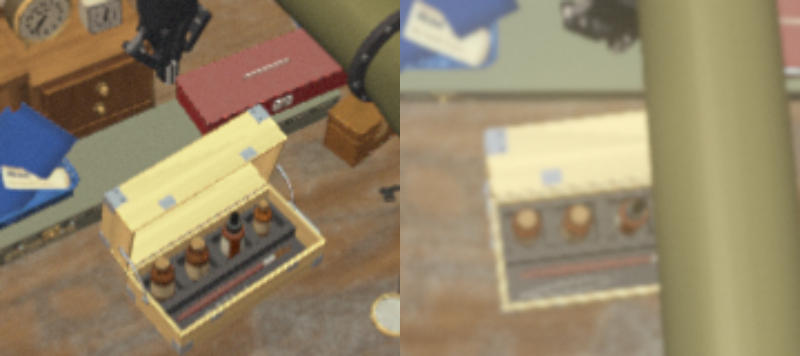

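All four bottles stand in the cells, the lid is open, and the shut gripper hovers behind it (side view about (165,50) of the crop). Descend behind the lid and push.

>>> {"api": "jog_arm", "payload": {"offsets": [{"tz": 0.03,"finger_gap": 0},{"tz": 0.06,"finger_gap": 0},{"tz": 0.09,"finger_gap": 0},{"tz": 0.115,"finger_gap": 0},{"tz": 0.125,"finger_gap": 0},{"tz": 0.125,"finger_gap": 0}], "only": "pos|ft"}}

```text
tool_pos: [0.7128, -0.0684, 0.1747]
ft_force: [0.9, 0.4, 0.2]
```

>>> {"api": "jog_arm", "payload": {"offsets": [{"tx": 0.01,"finger_gap": 0},{"tx": 0.02,"finger_gap": 0},{"tx": 0.03,"finger_gap": 0},{"tx": 0.04,"tz": -0.002,"finger_gap": 0},{"tx": 0.05,"tz": -0.005,"finger_gap": 0},{"tx": 0.05,"tz": -0.005,"finger_gap": 0}], "only": "pos|ft"}}

```text
tool_pos: [0.6638, -0.0731, 0.1825]
ft_force: [1.4, 0.6, 2.8]
```

>>> {"api": "jog_arm", "payload": {"offsets": [{"tx": 0.01,"finger_gap": 0},{"tx": 0.019,"finger_gap": 0},{"tx": 0.031,"tz": 0.001,"finger_gap": 0},{"tx": 0.044,"tz": 0.003,"finger_gap": 0},{"tx": 0.056,"tz": 0.0065,"finger_gap": 0},{"tx": 0.067,"tz": 0.0105,"finger_gap": 0},{"tx": 0.078,"tz": 0.0165,"finger_gap": 0},{"tx": 0.089,"tz": 0.0225,"finger_gap": 0},{"tx": 0.089,"tz": 0.0225,"finger_gap": 0}], "only": "pos|ft"}}

```text
tool_pos: [0.5732, -0.082, 0.1566]
ft_force: [0.3, 0.0, -0.1]
```

>>> {"api": "jog_arm", "payload": {"offsets": [{"tx": 0.01,"tz": 0.008,"finger_gap": 0},{"tx": 0.019,"tz": 0.0165,"finger_gap": 0},{"tx": 0.025,"tz": 0.023,"finger_gap": 0},{"tx": 0.031,"tz": 0.031,"finger_gap": 0},{"tx": 0.031,"tz": 0.031,"finger_gap": 0}], "only": "pos|ft"}}

```text
tool_pos: [0.5436, -0.0844, 0.1252]
ft_force: [0.0, -0.1, -0.2]
```

>>> {"api": "jog_arm", "payload": {"offsets": [{"tz": 0.001,"finger_gap": 0},{"tz": 0.002,"finger_gap": 0},{"tz": 0.0025,"finger_gap": 0},{"tz": 0.0025,"finger_gap": 0}], "only": "pos|ft"}}

```text
tool_pos: [0.5453, -0.084, 0.1246]
ft_force: [-0.6, 0.7, 2.8]
```

```bash
python3 - <<'E'
from h import *
t=camrig.snapshot("top");s=camrig.snapshot("side");cv2.imwrite("pics/t17.png",t);cv2.imwrite("pics/s17.png",s)
for nm,im in(("top",t),("side",s)):
    cm=cam(nm)
    for th in(0,.1,.4):
        for y in(.134,-.134):
            p=F(.066-.132*np.cos(th)+.066*np.sin(th),.058+.132*np.sin(th)+.066*np.cos(th))+np.array([-CX[1],CX[0],0])*y
            print(nm,th,y,proj(cm,p).round(1))
E
```

```text
top 0 0.134 [271.4 208.2]
top 0 -0.134 [367.3 196.3]
top 0.1 0.134 [271.2 205. ]
top 0.1 -0.134 [368.1 193.1]
top 0.4 0.134 [270.  192.6]
top 0.4 -0.134 [369.4 180.5]
side 0 0.134 [261.4 199.6]
side 0 -0.134 [329.5 155.8]
side 0.1 0.134 [259.9 195.7]
side 0.1 -0.134 [328.5 151.8]
side 0.4 0.134 [254.1 182.9]
side 0.4 -0.134 [323.8 139.4]
```

>>> {"api": "jog_arm", "payload": {"offsets": [{"tz": 0.001,"finger_gap": 0},{"tz": 0.002,"finger_gap": 0},{"tz": 0.003,"finger_gap": 0},{"tz": 0.003,"finger_gap": 0}], "only": "pos|ft"}}

```text
tool_pos: [0.5453, -0.084, 0.1245]
ft_force: [-8.1, 2.5, 18.9]
```

>>> {"api": "jog_arm", "payload": {"offsets": [{"tz": 0.002,"finger_gap": 0},{"tz": 0.002,"finger_gap": 0}], "only": "pos|ft"}}

```text
tool_pos: [0.5453, -0.084, 0.1244]
ft_force: [-11.6, 3.6, 30.0]
```

Stiff stop at z = 0.1244: the lid is shut. Retract and check by image numbers.

>>> {"api": "jog_arm", "payload": {"offsets": [{"tz": -0.02,"finger_gap": 0},{"tz": -0.06,"finger_gap": 0},{"tx": 0.04,"tz": -0.1,"finger_gap": 0},{"tx": 0.04,"tz": -0.15,"finger_gap": 0},{"tx": 0.04,"tz": -0.15,"finger_gap": 0},{"tx": 0.04,"tz": -0.15,"finger_gap": 0},{"tx": 0.04,"tz": -0.15,"finger_gap": 0}], "only": "t:|pos|ft"}}

```text
t: 23.85
tool_pos: [0.5046, -0.0886, 0.2679]
tcp_rot: [0.153, -3.136, -0.004]
ft_force: [0.8, 0.3, -0.2]
```

```bash
python3 - <<'E'
from h import *
w=camrig.snapshot("wrist");cm=cam("wrist");t=camrig.snapshot("top");cv2.imwrite("pics/w18.png",w)
def edge(p0,p1,im,cm,n=7):
    pass
v=np.array([-CX[1],CX[0],0])
# front edge of lid panel at mid-left: scan image along case x at z .124, detect colour change
for nm,im,c in(("wrist",w,cm),("top",t,cam("top")),("side",camrig.snapshot("side"),cam("side"))):
    for y in(.09,.05,-.05):
        print(nm,y,[(x,im[int(round(p[1])),int(round(p[0]))].tolist()) for x in(-.082,-.075,-.07,-.066,-.062,-.055,-.03) for p in [proj(c,F(x,.124)+v*y)] if 0<=p[0]<511.4 and 0<=p[1]<383.4])
E
```

```text
wrist 0.09 [(-0.082, [44, 80, 105]), (-0.075, [49, 88, 115]), (-0.07, [45, 83, 107]), (-0.066, [79, 143, 178]), (-0.062, [118, 189, 210]), (-0.055, [109, 173, 191]), (-0.03, [114, 182, 202])]
wrist 0.05 [(-0.082, [61, 66, 72]), (-0.075, [47, 87, 114]), (-0.07, [44, 82, 106]), (-0.066, [105, 180, 213]), (-0.062, [117, 188, 209]), (-0.055, [107, 171, 190]), (-0.03, [114, 182, 203])]
wrist -0.05 [(-0.082, [73, 77, 81]), (-0.075, [47, 87, 112]), (-0.07, [49, 89, 115]), (-0.066, [90, 161, 194]), (-0.062, [116, 191, 212]), (-0.055, [106, 172, 192]), (-0.03, [112, 183, 204])]
top 0.09 [(-0.082, [99, 136, 161]), (-0.075, [115, 157, 177]), (-0.07, [120, 164, 183]), (-0.066, [176, 223, 235]), (-0.062, [184, 231, 243]), (-0.055, [175, 222, 234]), (-0.03, [183, 231, 243])]
top 0.05 [(-0.082, [96, 135, 161]), (-0.075, [100, 144, 166]), (-0.07, [120, 165, 186]), (-0.066, [177, 225, 237]), (-0.062, [183, 230, 242]), (-0.055, [177, 224, 236]), (-0.03, [183, 231, 243])]
top -0.05 [(-0.082, [88, 127, 136]), (-0.075, [87, 127, 136]), (-0.07, [87, 128, 136]), (-0.066, [87, 129, 137]), (-0.062, [88, 128, 137]), (-0.055, [84, 124, 134]), (-0.03, [79, 115, 124])]
side 0.09 [(-0.082, [77, 119, 148]), (-0.075, [71, 110, 139]), (-0.07, [76, 114, 142]), (-0.066, [123, 192, 213]), (-0.062, [153, 224, 235]), (-0.055, [146, 218, 229]), (-0.03, [149, 222, 233])]
side 0.05 [(-0.082, [72, 118, 144]), (-0.075, [72, 112, 139]), (-0.07, [78, 119, 148]), (-0.066, [128, 198, 218]), (-0.062, [149, 220, 232]), (-0.055, [142, 215, 227]), (-0.03, [151, 221, 233])]
side -0.05 [(-0.082, [73, 115, 145]), (-0.075, [80, 122, 151]), (-0.07, [75, 117, 148]), (-0.066, [122, 191, 223]), (-0.062, [145, 218, 230]), (-0.055, [146, 217, 228]), (-0.03, [148, 221, 233])]
```

The lid's front edge sits exactly at x = -66 mm, z = 124 mm in all three views, so the lid is shut.

```bash
python3 -c "
from station import manip, camrig
print(manip.sign_off())"
```

```text
the job is handed in; nothing more can be done
None
```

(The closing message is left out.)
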